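# Tidy the toiletries on the laundry counter

### The job

Tidy the toiletries: stack the three screw-top pots upright in the middle of the round cork coaster, blue at the bottom, purple on it and pink on top, each centred on the one below. Stand the green cup upright in the middle of the dark square coaster and stand the brown bottle upright inside the cup. Leave the yellow pot and the bar of soap where they are, and tip nothing over.

Things in the scene. Friction and masses are not known exactly. Their poses are not given: they have to be found in the camera images.
- pot_blue: Large closed round pot with blue ribbed screw lid and paler blue sides, a straight cylinder 64 mm in diameter, 42 mm tall, flat top and bottom, about 140 g. Origin: centre of its underside; z up along its axis.
- pot_purple: Middle pot, purple lid, paler purple sides, a straight cylinder 54 mm in diameter, 38 mm tall, flat top and bottom, about 100 g. Origin: centre of its underside; z up.
- pot_pink: Small pot, pink lid, paler pink sides, a straight cylinder 44 mm in diameter, 34 mm tall, flat top and bottom, about 70 g. Origin: centre of its underside; z up.
- cup: Green plastic rinse cup, standing mouth up, rigid: straight round tube 62 mm outside diameter, 60 mm tall, wall 3 mm (inside 56 mm), floor 4 mm thick, no handle, about 60 g. Origin: centre of its underside; z up out of the mouth.
- bottle: Small brown bottle with a pale label and black cap, standing, rigid and closed: straight body 36 mm in diameter up to 88 mm, cap 28 mm in diameter from there to 110 mm, about 110 g. Origin: centre of its underside; z up to the cap.
- coaster_round: Round cork coaster, 100 mm in diameter, 6 mm thick, flat, fixed to the counter. Origin: centre of its underside, on the counter; z up. Target of the pot stack.
- coaster_square: Dark grey square coaster, 100 x 100 mm, 6 mm thick, flat, fixed to the counter. Origin: centre of its underside, on the counter; z up; x and y along its sides. Target of the cup.
- pot_yellow: Pot with a yellow lid, the size of the purple one (54 mm in diameter, 38 mm tall). Not part of the job: stays where it is. Origin: centre of its underside; z up.
- soap: Cream bar of soap, 64 x 42 x 20 mm, lying flat among the other things. Stays where it is. Origin: centre of its underside; x along its length, z up. (Two unlisted wooden clothes pegs, 72 x 10 x 12 mm, also lie flat among the things.)

How it is judged:
By the outcome, as a careful person would: the job done as asked, in the order asked, and still so for the second after the job is handed in, with the robot touching nothing.
It also fails if it takes over 144 s, if anything falls off the work surface, if the arm or the gripper's body presses on something with over 40 N, if the wrist force passes 120 N, or if a joint passes its speed limit or range.

### The arm

A 7-joint arm with a two-finger parallel gripper is mounted at the origin on the work surface. World frame = base frame: x ahead of the robot, y to its left, z up, the work surface at z = 0. Lengths are in mm, angles in rad, forces in N, time in s.
With the tool pointing down it reaches from about 400 to 900 mm from the base axis. Payload 5.5 kg.
Tool frame: the origin (TCP) lies midway between the tips of the shut fingers; the grasp point (between the pads) lies 19 mm behind it; y points along the fingers, z is the direction in which the jaws open and shut, and the axes are right-handed (so a half turn about y gives the same grasp; the last joint's range is limited). The gripper opens to 92 mm and grips with 3 to 60 N. Pads are 19 mm wide; open, the fingers measure 130 mm over their backs; the gripper's body (75 mm by 190 mm) begins 47 mm behind the grasp point.
Start: joints at [1.572, 0.501, -0.427, 1.55, 0.221, 1.138, -0.21], TCP at [168.267, -627.842, 226.729] pointing down, gripper open.
Joint ranges: [-2.88, 2.88], [-0.31, 2.03], [-1.54, 1.56], [0.2, 2.42], [-1.41, 4.55], [0.19, 2.02], [-2.57, 2.57]. Speed limits (rad/s): [2.57, 2.57, 3.14, 3.14, 3.14, 3.14, 3.14].

### API

Orientations are given as a rotation vector (axis times angle).
In Python, from cell import r gives the robot as it stands.
- The arm moves only by the tool send_rows, never from a script. Its argument "rows" is one flat list of numbers, 7 for each row, row after row: the turn, a rotation vector about the tool's x, y, z in rad, then the shift along the tool's x, y, z in cm, then the finger opening in cm, from 0 to 9.18. In form: [ax, ay, az, x, y, z, jaw, ax, ay, az, x, y, z, jaw, ...]. A call has 1 to 12 rows; each row is the pose to reach, as a shift and turn from the pose commanded when the call began, along the tool's axes at that moment; what a row does not reach only later rows make up. A row lasts 1/12 s, in which the tool goes at most 41.7 mm and 7.16 degrees, less where a joint would pass 70% of its speed; a pose out of reach is approached as far as the arm can. A call with a gripper value outside its range is refused whole. The fingers move at their own pace and stop on an object; "grip_force" is the grip in N (left out, the last holds). Time passes only in rows, so rows that repeat a pose let the fingers close. It gives the time, the measured TCP pose, the force and the opening at its end, in the units of the state.
- r.get_state(): the state, without advancing time (a new reading comes with each control period).
- r.grab_frame(name): name is "scene" or "top"; returns the picture (480x640x3 uint8, red, green, blue); there is no depth.
- r.camera_info(name): a dict with "mtx" (3x3 intrinsics, pixels), "k1" (the pictures are not rectified: a ray, as slopes to the right and down, at radius r is drawn at 1 + k1 r^2 times it, then the intrinsics apply), "R" (3x3) and "t" (3): a world point X has camera coordinates R X + t. Camera axes: x right, y down, z forward; pixel columns grow to the right and rows downward; lengths in mm; the calibration is good to about 2 mm. A picture is of the moment at which its call begins. camera_info takes no time and is no camera call.
- r.hand_in(): hands the job in, once; it reports no verdict.
The state is a dict: "t": time; "joint_positions": joint angles; "joint_velocities": joint speeds; "joint_torque": joint torques, N m; "tcp_pos": TCP position; "ee_rot": TCP orientation; "wrist_force": force on the tool from outside, world axes, zero at the start; "torque": the same for the moment, N m; "grip_width": finger opening in mm.
Only numpy, scipy, OpenCV 4.12 (cv2) and the standard library are available. Lean on these libraries where they do the work, as an engineer would, in place of code of your own. Each camera call takes 0.05 s, during which the arm holds its last target. There are 200 camera calls.

## Working session

There is one attempt and no reset: what is moved stays moved. The work goes in short steps, Python scripts to look and compute and a tool call to move; the robot and the scene stay as the last step left them, time stands still between calls to the robot, and variables do not carry over. Pictures are saved under pics/ and viewed, about 12 in all and at most 16, crops included, and the job is handed in when it is done.

Besides the shell and the picture viewer there is one more tool, called by a JSON object that holds its "api" and its "payload", one argument or row to a line. send_rows: Moves the arm, as the interface text tells. Its arguments: {"type":"object","properties":{"rows":{"type":"array"},"grip_force":{"type":"number"}},"required":["rows"]}

```bash
mkdir -p pics; ls; python3 - <<'E'
from cell import r
import cv2
for n in("scene","top"):
    cv2.imwrite(f"pics/{n}0.png",r.grab_frame(n)[:,:,::-1]); print(r.camera_info(n))
s=r.get_state(); print(s)
E
```

```text
pics
{'mtx': array([[451.42548318,   0.        , 325.01645849],
       [  0.        , 451.42548318, 243.01308229],
       [  0.        ,   0.        ,   1.        ]]), 'k1': -0.07124689308816513, 'R': array([[ 0.46255161,  0.8863969 , -0.01861593],
       [ 0.58439993, -0.32061507, -0.74544128],
       [-0.66672538,  0.33392591, -0.6663113 ]]), 't': array([-267.44783852, -292.59723908, 1214.86517362])}
{'mtx': array([[449.78952466,   0.        , 321.98668538],
       [  0.        , 449.78952466, 247.40445442],
       [  0.        ,   0.        ,   1.        ]]), 'k1': -0.0784226281081318, 'R': array([[ 0.02612967, -0.99962037, -0.0087386 ],
       [-0.98191082, -0.0240249 , -0.18781359],
       [ 0.18753234,  0.01348803, -0.98216582]]), 't': array([  2.0964701 , 538.85245391, 668.5739728 ])}
{'t': 0.1, 'joint_positions': array([ 1.57222559,  0.50177901, -0.42680279,  1.55133185,  0.22083977,
        1.13828619, -0.21033978]), 'joint_velocities': array([ 0.00044628, -0.0016276 , -0.00167442, -0.00253126,  0.0001458 ,
       -0.00052628,  0.00018153]), 'joint_torque': array([-1.13714312e-02, -5.67864776e+01, -5.83876401e+00, -2.79911506e+01,
       -6.91922894e-02,  2.41670891e-02,  3.79596634e-05]), 'tcp_pos': array([ 168.0026467 , -627.27087506,  225.77168969]), 'ee_rot': array([-0.27426847,  2.08363605, -2.07999758]), 'wrist_force': array([-0.04403389,  0.38862373,  0.51597853]), 'torque': array([ 0.07065433, -0.04732534, -0.05025883]), 'grip_width': 91.83601981684824}
```

View pics/top0.png

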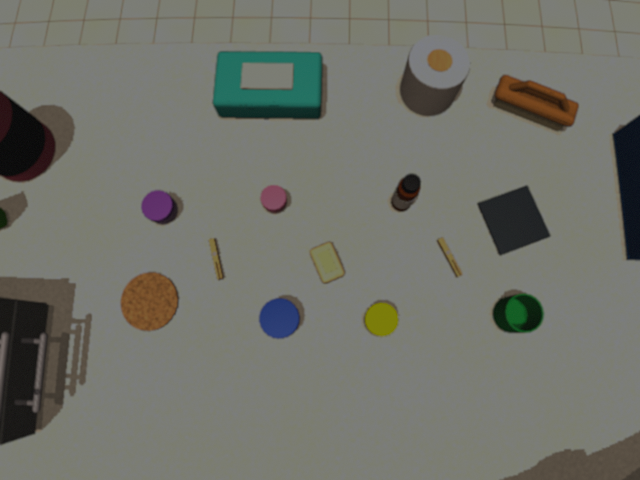

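View pics/scene0.png

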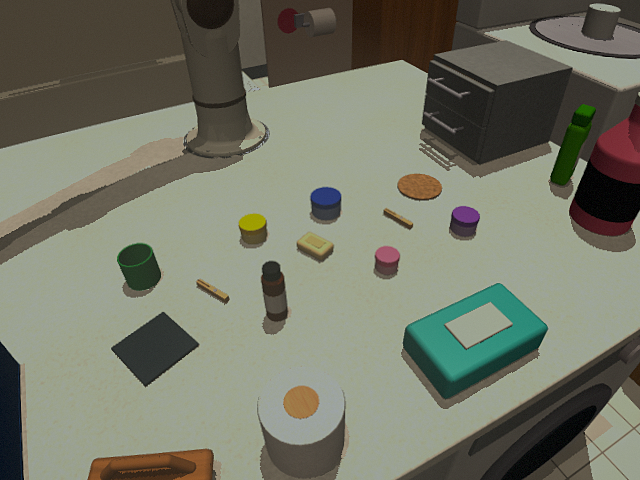

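```bash
cat > h.py <<'E'
import numpy as np, cv2
from scipy.optimize import least_squares
from scipy.spatial.transform import Rotation as Ro
from cell import r
CI={n:r.camera_info(n) for n in("scene","top")}
def proj(n,P):
    c=CI[n]; q,_=cv2.projectPoints(np.asarray(P,float).reshape(-1,1,3),cv2.Rodrigues(c["R"])[0],c["t"],c["mtx"],np.array([c["k1"],0,0,0]))
    return q[:,0]
def cyl(x,y,z0,segs):
    a=np.linspace(0,2*np.pi,48,endpoint=False)
    return np.vstack([np.c_[x+d/2*np.cos(a),y+d/2*np.sin(a),np.full(48,z0+z)] for d,z in segs])
def sq(x,y,th,z0=0,a=50,b=50,h=6):
    c,s=np.cos(th),np.sin(th)
    return np.array([[x+u*c-v*s,y+u*s+v*c,z0+z] for u in(-a,a) for v in(-b,b) for z in(0,h)])
def cen(pts):
    m=cv2.moments(cv2.convexHull(np.float32(pts))); return np.array([m["m10"],m["m01"]])/m["m00"],m["m00"]
SH={"blue":[(64,0),(64,42)],"purple":[(54,0),(54,38)],"yellow":[(54,0),(54,38)],"pink":[(44,0),(44,34)],"cup":[(62,0),(62,60)],
"bottle":[(36,0),(36,88),(28,88),(28,110)],"round":[(100,0),(100,6)]}
HUE={"blue":(105,125),"purple":(130,152),"yellow":(24,33),"pink":(160,178),"cup":(55,85),"round":(5,20)}
def mask(img,o):
    hsv=cv2.cvtColor(cv2.medianBlur(img,3),cv2.COLOR_RGB2HSV); H,S,V=cv2.split(hsv)
    if o=="bottle": return ((V<75)|((S>110)&(H<20)|(H>172)&(S>110))).astype(np.uint8)
    if o=="square": return (V<75).astype(np.uint8)
    a,b=HUE[o]; return ((H>=a)&(H<=b)&(S>(120 if o=="yellow" else 70))).astype(np.uint8)
def comp(img,o,seed,R=12):
    m=mask(img,o); k,L,st,C=cv2.connectedComponentsWithStats(m)
    u,v=map(int,seed); w=L[max(v-R,0):v+R,max(u-R,0):u+R]; w=w[w>0]
    if len(w)==0: return None
    i=np.bincount(w).argmax(); ys,xs=np.nonzero(L==i); 
    return cv2.convexHull(np.c_[xs,ys].astype(np.float32))
def locate(imgs,o,guess,z0=0):
    """centroid fit over the cameras; returns xy, residual px, area ratios"""
    M={}
    for n,im in imgs.items():
        s=proj(n,[[*guess,z0+(SH[o][-1][1]/2)]])[0]; c=comp(im,o,s)
        if c is not None: M[n]=(c,*cen(c))
    f=lambda p:np.concatenate([cen(proj(n,cyl(p[0],p[1],z0,SH[o])))[0]-M[n][1] for n in M])
    q=least_squares(f,guess)
    return q.x,q.fun,[M[n][2]/cen(proj(n,cyl(*q.x,z0,SH[o])))[1] for n in M],M
def ray(n,uv,z):
    c=CI[n]; p=cv2.undistortPoints(np.float64([[uv]]),c["mtx"],np.array([c["k1"],0,0,0]))[0,0]
    d=c["R"].T@[*p,1]; o=-c["R"].T@c["t"]; return (o+d*(z-o[2])/d[2])[:2]
def grab(tag=None):
    im={n:r.grab_frame(n) for n in CI}
    if tag:
        for n in im: cv2.imwrite(f"pics/{n}_{tag}.png",im[n][:,:,::-1])
    return im
E
python3 - <<'E'
from h import *
im={n:cv2.imread(f"pics/{n}0.png")[:,:,::-1].copy() for n in CI}
seed={"blue":(279,318,42),"purple":(158,206,38),"yellow":(382,319,38),"pink":(273,198,34),"cup":(518,314,30),"bottle":(405,192,55),"round":(150,301,6)}
np.set_printoptions(precision=1,suppress=True)
ov={n:im[n].copy() for n in im}
for o,(u,v,z) in seed.items():
    g=ray("top",(u,v),z); 
    x,e,a,M=locate(im,o,g); print(o,x,e,np.array(a),list(M))
    for n in M: cv2.drawContours(ov[n],[M[n][0].astype(int)],-1,(255,255,255),1); cv2.drawContours(ov[n],[cv2.convexHull(proj(n,cyl(*x,0,SH[o])).astype(np.float32)).round().astype(int)],-1,(255,0,0),1)
for n,s in(("top",(513,220)),("scene",(155,348))):
    c=comp(im[n],"square",s); q=cv2.approxPolyDP(c,8,True)[:,0]; print(n,cen(c)[0],ray(n,cen(c)[0],5),[ray(n,p,6) for p in q])
for o,s in(("soap",(327,262,20)),("peg1",(216,259,12)),("peg2",(449,257,12))): print(o,ray("top",s[:2],s[2]))
print(ray("top",(210,238),12),ray("top",(222,279),12),ray("top",(440,238),12),ray("top",(460,276),12))
cv2.imwrite("pics/ov.png",np.vstack([cv2.resize(ov["top"][170:350,100:580],None,fx=1.5,fy=1.5),cv2.resize(ov["scene"][165:365,100:580],None,fx=1.5,fy=1.5)])[:,:,::-1])
R=Ro.from_rotvec(r.get_state()["ee_rot"]); print(R.as_matrix())
E
```

```text
blue [424.5  83.1] [ 0.7  5.3 -0.7  0.9] [0.5 0.9] ['scene', 'top']
purple [607.6 302.1] [ 0.2  2.7 -0.6  1.5] [0.6 0.7] ['scene', 'top']
yellow [426.3 -82.2] [0.7 5.1 0.1 1.7] [0.5 0.9] ['scene', 'top']
pink [626.9 100.8] [-0.6  2.9  0.4  1.1] [0.6 0.8] ['scene', 'top']
cup [ 441.5 -304.8] [ 0.4 -0.1  0.4 -0. ] [0.9 0.9] ['scene', 'top']
bottle [ 633.3 -118.8] [ 0.3 -1.3  0.2 -0.4] [0.9 0.9] ['scene', 'top']
round [448.8 307.3] [-0.1 -0.9  0.2 -0.3] [0.9 1. ] ['scene', 'top']
top [513.1 219.9] [ 604.5 -315.5] [array([ 578.9, -377.9]), array([ 543.2, -287. ]), array([ 632.9, -254.2]), array([ 666.9, -342.5])]
scene [154.1 348. ] [ 612.8 -319.6] [array([ 635.9, -256.5]), array([ 673.9, -344.6]), array([ 586.4, -380.7]), array([ 546.3, -291.9])]
soap [520.1   7.2]
peg1 [521.7 194.9]
peg2 [ 534.8 -198.5]
[557.8 207.9] [488.1 182.4] [ 567.3 -183.9] [ 503.  -216.3]
[[-1.  -0.   0.3]
 [-0.3  0.  -1. ]
 [-0.  -1.  -0. ]]
```

View pics/ov.png

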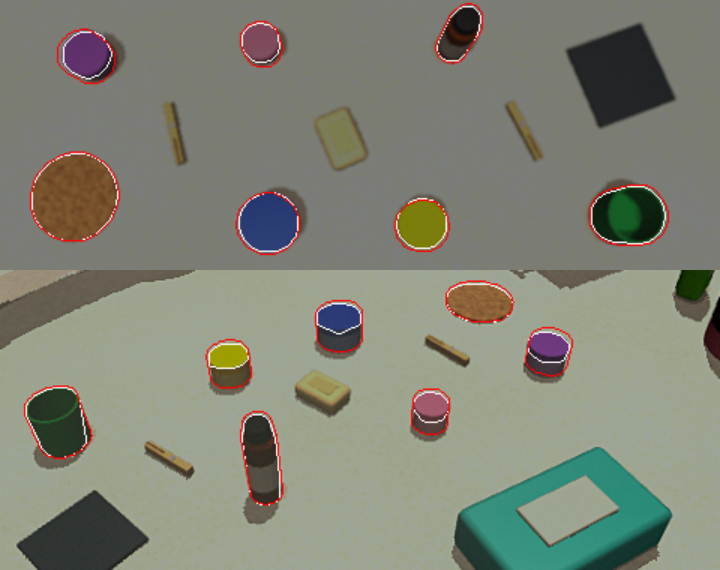

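```bash
cat >> h.py <<'E'
def need(x,y,z,phi=0.,s=None):
    s=s or r.get_state(); R0=Ro.from_rotvec(s["ee_rot"]); c,q=np.cos(phi),np.sin(phi)
    R1=Ro.from_matrix(np.array([[q,-c,0],[0,0,-1],[c,q,0]]).T)
    print("turn",np.round((R0.inv()*R1).as_rotvec(),3),"cm",np.round(R0.inv().apply(np.array([x,y,z])-s["tcp_pos"])/10,2),"tcp",np.round(s["tcp_pos"],1))
E
python3 - <<'E'
from h import *
im={n:cv2.imread(f"pics/{n}0.png")[:,:,::-1].copy() for n in CI}
np.set_printoptions(precision=1,suppress=True)
for o,g in {"blue":(424,83),"purple":(608,302),"yellow":(426,-82),"pink":(627,101)}.items():
    M=locate(im,o,g)[3]; d,h=SH[o][1]
    f=lambda p:np.concatenate([cen(proj(n,cyl(p[0],p[1],0,[(d,p[2+i]),(d,h)])))[0]-M[n][1] for i,n in enumerate(M)])
    q=least_squares(f,[*g,h-12,h-12],bounds=([0,-900,0,0],[900,900,h-.1,h-.1])); print(o,q.x,q.fun)
for p in((45,165),(47,310),(88,350),(35,440)): print(p,ray("top",p,0))
need(450,-300,230)
need(424,83,230)
E
```

```text
blue [425.6  81.4  30.   30. ] [ 0.   0.2 -0.   0.1]
purple [608.5 296.8  25.7  26. ] [-0.4 -1.2  0.1 -0.8]
yellow [428.5 -81.7  26.   26. ] [0.5 0.7 0.4 0.1]
pink [627. 101.  22.  22.] [-0.1 -1.4 -0.4 -0.6]
(45, 165) [691.4 534.2]
(47, 310) [426.1 490.8]
(88, 350) [361.7 408.2]
(35, 440) [208.5 488.2]
turn [ 0.  -1.3 -0. ] cm [-35.7  -0.4 -24.3] tcp [ 168.  -627.3  225.8]
turn [ 0.  -1.3 -0. ] cm [-43.1  -0.3 -62. ] tcp [ 168.  -627.3  225.8]
```

{"api": "send_rows", "payload": {
  "rows": [0, -1.3, 0, -35.7, -0.4, -24.3, 9.18, 0, -1.3, 0, -35.7, -0.4, -24.3, 9.18, 0, -1.3, 0, -35.7, -0.4, -24.3, 9.18, 0, -1.3, 0, -35.7, -0.4, -24.3, 9.18, 0, -1.3, 0, -35.7, -0.4, -24.3, 9.18, 0, -1.3, 0, -35.7, -0.4, -24.3, 9.18, 0, -1.3, 0, -35.7, -0.4, -24.3, 9.18, 0, -1.3, 0, -35.7, -0.4, -24.3, 9.18, 0, -1.3, 0, -35.7, -0.4, -24.3, 9.18, 0, -1.3, 0, -35.7, -0.4, -24.3, 9.18, 0, -1.3, 0, -35.7, -0.4, -24.3, 9.18, 0, -1.3, 0, -35.7, -0.4, -24.3, 9.18]
}}

```text
t: 1.1
tcp_pos: [453.5, -295.5, 231.1]
ee_rot: [-1.207, 1.207, -1.207]
wrist_force: [0.1, -0.6, 0.1]
grip_width: 92.2
```

```bash
python3 - <<'E'
from h import *
need(426,82,80); print(r.get_state()["joint_positions"].round(2))
E
```

```text
turn [-0.002  0.002 -0.002] cm [-37.72  15.18  -2.71] tcp [ 453.5 -295.5  231.1]
[ 1.22  0.39 -0.86  1.81  0.32  1.09  0.25]
```

{"api": "send_rows", "payload": {
  "rows": [0, 0, 0, -37.7, 14, -2.7, 9.18, 0, 0, 0, -37.7, 14, -2.7, 9.18, 0, 0, 0, -37.7, 14, -2.7, 9.18, 0, 0, 0, -37.7, 14, -2.7, 9.18, 0, 0, 0, -37.7, 14, -2.7, 9.18, 0, 0, 0, -37.7, 14, -2.7, 9.18, 0, 0, 0, -37.7, 14, -2.7, 9.18, 0, 0, 0, -37.7, 14, -2.7, 9.18, 0, 0, 0, -37.7, 14, -2.7, 9.18, 0, 0, 0, -37.7, 14, -2.7, 9.18, 0, 0, 0, -37.7, 14, -2.7, 9.18, 0, 0, 0, -37.7, 14, -2.7, 9.18]
}}

```text
t: 2.1
tcp_pos: [425.8, 77.1, 90.1]
ee_rot: [-1.207, 1.215, -1.213]
wrist_force: [-0.0, -0.0, -0.6]
grip_width: 91.8
```

```bash
python3 - <<'E'
from h import *
im=grab("b"); need(426,82,6); 
a=im["top"][220:400,180:400]; b=im["scene"][120:300,220:440]
cv2.imwrite("pics/b.png",cv2.resize(np.hstack([a,b]),None,fx=1.8,fy=1.8)[:,:,::-1])
E
```

```text
turn [ 0.001 -0.011  0.001] cm [-0.72  8.46 -0.08] tcp [426.8  74.9  90.6]
```

View pics/b.png

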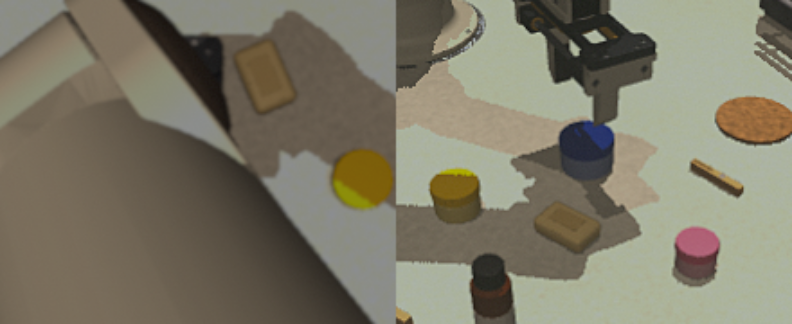

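{"api": "send_rows", "payload": {
  "rows": [0, 0, 0, -0.7, 3, -0.1, 9.18, 0, 0, 0, -0.7, 5, -0.1, 9.18, 0, 0, 0, -0.7, 7, -0.1, 9.18, 0, 0, 0, -0.7, 8.4, -0.1, 9.18, 0, 0, 0, -0.7, 8.4, -0.1, 9.18, 0, 0, 0, -0.7, 8.4, -0.1, 9.18, 0, 0, 0, -0.7, 8.4, -0.1, 9.18]
}}

```text
t: 2.78
tcp_pos: [426.6, 82.5, 7.5]
ee_rot: [-1.203, 1.217, -1.218]
wrist_force: [0.3, 0.9, 0.1]
grip_width: 91.6
```

```bash
python3 - <<'E'
from h import *
for i in range(3): r.grab_frame("top"); s=r.get_state(); print(s["tcp_pos"].round(1),s["wrist_force"].round(1))
E
```

```text
[426.8  82.7   7.7] [-0.6  0.1 -0.1]
[426.8  82.9   7.8] [ 0.7 -0.3 -0.2]
[426.7  83.1   7.7] [-0.7  0.2  0.2]
```

{"api": "send_rows", "payload": {
  "rows": [0, 0, 0, 0, 0, 0, 5.5, 0, 0, 0, 0, 0, 0, 5.5, 0, 0, 0, 0, 0, 0, 5.5, 0, 0, 0, 0, 0, 0, 5.5, 0, 0, 0, 0, 0, 0, 5.5, 0, 0, 0, 0, 0, 0, 5.5, 0, 0, 0, 0, -2, 0, 5.5, 0, 0, 0, 0, -5, 0, 5.5, 0, 0, 0, 0, -9, 0, 5.5, 0, 0, 0, 0, -9, 0, 5.5, 0, 0, 0, 0, -9, 0, 5.5],
  "grip_force": 20
}}

```text
t: 3.85
tcp_pos: [427.3, 83.3, 98.3]
ee_rot: [-1.202, 1.213, -1.219]
wrist_force: [0.8, -0.0, -1.9]
grip_width: 64.0
```

```bash
python3 - <<'E'
from h import *
im=grab("b2"); s=r.get_state(); need(449,307,60); print(s["wrist_force"],s["grip_width"])
cv2.imwrite("pics/b2c.png",cv2.resize(im["scene"][100:280,260:480],None,fx=2,fy=2)[:,:,::-1])
E
```

```text
turn [ 0.001 -0.009  0.001] cm [-22.44   3.6    2.2 ] tcp [425.   82.8  96.2]
[ 0.23435219 -0.5447205  -1.96227286] 63.2860128393103
```

{"api": "send_rows", "payload": {
  "rows": [0, 0, 0, -22.5, 3.6, 2.2, 5.5, 0, 0, 0, -22.5, 3.6, 2.2, 5.5, 0, 0, 0, -22.5, 3.6, 2.2, 5.5, 0, 0, 0, -22.5, 3.6, 2.2, 5.5, 0, 0, 0, -22.5, 3.6, 2.2, 5.5, 0, 0, 0, -22.5, 3.6, 2.2, 5.5, 0, 0, 0, -22.5, 3.6, 2.2, 5.5, 0, 0, 0, -22.5, 3.6, 2.2, 5.5, 0, 0, 0, -22.5, 3.6, 2.2, 5.5, 0, 0, 0, -22.5, 3.6, 2.2, 5.5]
}}

```text
t: 4.78
tcp_pos: [449.2, 306.1, 59.6]
ee_rot: [-1.207, 1.217, -1.218]
wrist_force: [0.5, 0.3, -2.5]
grip_width: 63.6
```

```bash
python3 - <<'E'
from h import *
im=grab("b3"); need(449,308,14)
cv2.imwrite("pics/b3c.png",cv2.resize(np.hstack([im["scene"][100:260,320:520],im["top"][220:380,60:260]]),None,fx=2,fy=2)[:,:,::-1])
E
```

```text
turn [ 0.    -0.011  0.002] cm [-0.17  4.63 -0.09] tcp [449.9 306.3  60.3]
```

View pics/b3c.png

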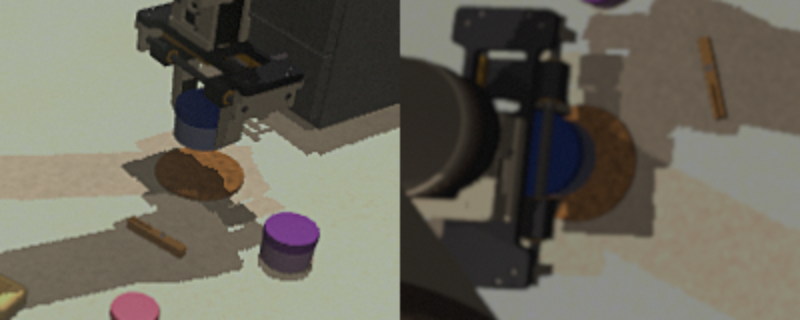

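{"api": "send_rows", "payload": {
  "rows": [0, 0, 0, -0.2, 2, -0.1, 5.5, 0, 0, 0, -0.2, 3.5, -0.1, 5.5, 0, 0, 0, -0.2, 4.3, -0.1, 5.5, 0, 0, 0, -0.2, 4.6, -0.1, 5.5, 0, 0, 0, -0.2, 4.6, -0.1, 5.5, 0, 0, 0, -0.2, 4.6, -0.1, 5.5, 0, 0, 0, -0.2, 4.6, -0.1, 7, 0, 0, 0, -0.2, 4.6, -0.1, 9, 0, 0, 0, -0.2, 4.6, -0.1, 9, 0, 0, 0, -0.2, 4.6, -0.1, 9]
}}

```text
t: 5.72
tcp_pos: [449.1, 310.7, 15.3]
ee_rot: [-1.204, 1.215, -1.216]
wrist_force: [0.7, 0.4, 0.5]
grip_width: 85.3
```

```bash
python3 - <<'E'
from h import *
s=r.get_state(); print(s["wrist_force"].round(1),s["grip_width"]); need(449,308,14); need(520,250,150)
E
```

```text
[0.7 0.4 0.5] 85.29370249225114
turn [-0.001 -0.009 -0.001] cm [ 0.27  0.13 -0.01] tcp [449.1 310.7  15.3]
turn [-0.001 -0.009 -0.001] cm [  5.99 -13.47   7.16] tcp [449.1 310.7  15.3]
```

{"api": "send_rows", "payload": {
  "rows": [0, 0, 0, 0, -4, 0, 9.18, 0, 0, 0, 0, -8, 0, 9.18, 0, 0, 0, 0, -12, 0, 9.18, 0, 0, 0, 3, -14, 2, 9.18, 0, 0, 0, 7, -14, 4, 9.18, 0, 0, 0, 11, -14, 6, 9.18, 0, 0, 0, 15, -14, 8, 9.18, 0, 0, 0, 16, -14, 10, 9.18, 0, 0, 0, 16, -14, 11, 9.18, 0, 0, 0, 16, -14, 11, 9.18]
}}

```text
t: 6.55
tcp_pos: [560.1, 146.8, 154.9]
ee_rot: [-1.2, 1.219, -1.221]
wrist_force: [0.0, 0.8, 0.4]
grip_width: 91.8
```

```bash
cat >> h.py <<'E'
def lid(im,o,g,z0=0,zl=None):
    M=locate(im,o,g,z0)[3]; d,h=SH[o][1]; zl=h-12 if zl is None else zl
    f=lambda p,ns:np.concatenate([cen(proj(n,cyl(p[0],p[1],z0,[(d,zl),(d,h)])))[0]-M[n][1] for n in ns])
    for ns in (list(M),*[[n] for n in M]):
        q=least_squares(f,g,args=(ns,)); print(o,ns,q.x.round(1),q.fun.round(1),[round(M[n][2]/cen(proj(n,cyl(*q.x,z0,[(d,zl),(d,h)])))[1],2) for n in ns])
E
python3 - <<'E'
from h import *
im=grab("c1"); need(608.5,299,100)
lid(im,"blue",(449,309),6); lid(im,"purple",(608,299))
print(locate(im,"round",(449,307))[:3])
i0={n:cv2.imread(f"pics/{n}0.png")[:,:,::-1].copy() for n in CI}
for n in CI:print(n,locate({n:i0[n]},"round",(449,307))[:3])
lid(i0,"blue",(426,82)); lid(i0,"purple",(608,299)); lid(i0,"pink",(627,101))
cv2.imwrite("pics/c1.png",cv2.resize(np.hstack([im["scene"][120:280,360:560],im["top"][180:340,80:280]]),None,fx=2,fy=2)[:,:,::-1])
E
```

```text
turn [ 0.    -0.008 -0.001] cm [-14.88   5.5    5.07] tcp [556.6 150.6 154.8]
blue ['scene'] [462.6 314.7] [-0.  0.] [0.47]
blue ['scene'] [462.6 314.7] [-0.  0.] [0.47]
purple ['scene'] [612.2 294.5] [0. 0.] [0.89]
purple ['scene'] [612.2 294.5] [0. 0.] [0.89]
(array([455.15157442, 302.47857375]), array([ 5.46334036e-08, -8.65536549e-08]), [0.8267833980387705])
scene (array([451.81474572, 305.23334751]), array([-7.05321611e-07,  7.02161429e-07]), [0.9214799924416538])
top (array([448.30868346, 307.58374542]), array([ 4.84628259e-07, -1.53887925e-07]), [0.956064361059071])
blue ['scene', 'top'] [425.4  81.6] [ 0.1  0.1 -0.1  0.2] [0.76, 0.94]
blue ['scene'] [425.1  81.5] [-0.  0.] [0.76]
blue ['top'] [425.8  81.6] [-0.2 -0. ] [0.94]
purple ['scene', 'top'] [608.6 296.9] [-0.4 -1.3  0.  -0.9] [0.89, 0.89]
purple ['scene'] [612.  294.9] [0. 0.] [0.88]
purple ['top'] [607.1 296.8] [-0. -0.] [0.89]
pink ['scene', 'top'] [627.6 100.2] [-0.3 -1.1  0.1 -0.9] [0.85, 0.92]
pink ['scene'] [630.1  99.2] [ 0. -0.] [0.84]
pink ['top'] [626.  100.3] [ 0. -0.] [0.92]
```

View pics/c1.png

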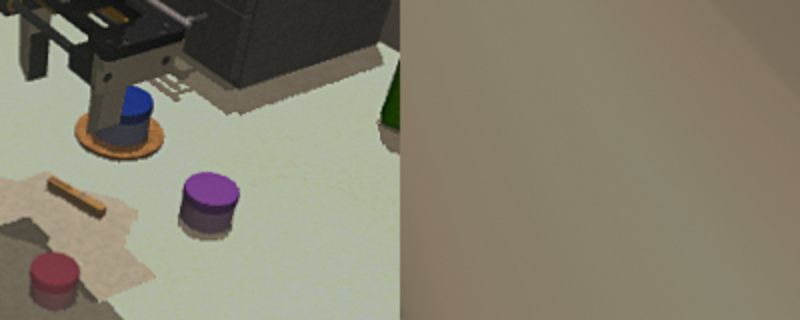

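{"api": "send_rows", "payload": {
  "rows": [0, 0, 0, -4, 0, 2, 9.18, 0, 0, 0, -8, 1, 3, 9.18, 0, 0, 0, -12, 3, 5, 9.18, 0, 0, 0, -14.6, 5.5, 5, 9.18, 0, 0, 0, -14.6, 5.5, 5, 9.18, 0, 0, 0, -14.6, 5.5, 5, 9.18, 0, 0, 0, -14.6, 5.5, 5, 9.18, 0, 0, 0, -14.6, 5.5, 5, 9.18, 0, 0, 0, -14.6, 5.5, 5, 9.18]
}}

```text
t: 7.4
tcp_pos: [609.3, 293.6, 101.0]
ee_rot: [-1.203, 1.215, -1.218]
wrist_force: [-0.3, 0.2, -0.2]
grip_width: 91.9
```

```bash
python3 - <<'E'
from h import *
im=grab("d1"); need(607.5,297,7)
cv2.imwrite("pics/d1.png",cv2.resize(np.hstack([im["scene"][120:280,360:560],im["top"][180:340,80:280]]),None,fx=2,fy=2)[:,:,::-1])
lid(im,"blue",(449,309),6)
E
```

```text
turn [-0.002 -0.011  0.   ] cm [-0.36  9.4  -0.23] tcp [609.6 293.4 101. ]
blue ['scene'] [451.5 309. ] [ 1.  -0.8] [0.94]
blue ['scene'] [451.5 309. ] [ 1.  -0.8] [0.94]
```

View pics/d1.png

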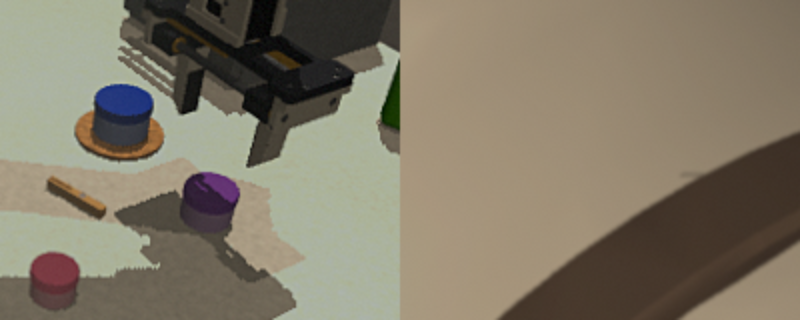

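{"api": "send_rows", "payload": {
  "rows": [0, 0, 0, -0.3, 3, -0.2, 9.18, 0, 0, 0, -0.3, 6, -0.2, 9.18, 0, 0, 0, -0.3, 8, -0.2, 9.18, 0, 0, 0, -0.3, 9.4, -0.2, 9.18, 0, 0, 0, -0.3, 9.4, -0.2, 9.18, 0, 0, 0, -0.3, 9.4, -0.2, 9.18, 0, 0, 0, -0.3, 9.4, -0.2, 9.18, 0, 0, 0, -0.3, 9.4, -0.2, 4.5, 0, 0, 0, -0.3, 9.4, -0.2, 4.5, 0, 0, 0, -0.3, 9.4, -0.2, 4.5, 0, 0, 0, -0.3, 9.4, -0.2, 4.5, 0, 0, 0, -0.3, 9.4, -0.2, 4.5]
}}

```text
t: 8.5
tcp_pos: [606.8, 298.0, 6.2]
ee_rot: [-1.204, 1.215, -1.216]
wrist_force: [-0.7, -0.2, -0.8]
grip_width: 63.5
```

{"api": "send_rows", "payload": {
  "rows": [0, 0, 0, 0, 0, 0, 4.5, 0, 0, 0, 0, 0, 0, 4.5, 0, 0, 0, 0, 0, 0, 4.5]
}}

```text
t: 8.75
tcp_pos: [606.8, 297.9, 5.9]
ee_rot: [-1.205, 1.216, -1.216]
wrist_force: [-0.2, -0.7, 1.6]
grip_width: 53.5
```

{"api": "send_rows", "payload": {
  "rows": [0, 0, 0, 0, -3, 0, 4.5, 0, 0, 0, 0, -6, 0, 4.5, 0, 0, 0, 0, -10, 0, 4.5, 0, 0, 0, 0, -10, 0, 4.5, 0, 0, 0, 0, -10, 0, 4.5, 0, 0, 0, 0, -10, 0, 4.5]
}}

```text
t: 9.25
tcp_pos: [606.4, 297.5, 105.5]
ee_rot: [-1.205, 1.216, -1.216]
wrist_force: [-0.1, -1.1, -0.9]
grip_width: 53.8
```

```bash
python3 - <<'E'
from h import *
s=r.get_state(); print(s["grip_width"]); need(449.1,309.4,110,s=s)
E
```

```text
53.821651882998886
turn [ 0.    -0.009  0.001] cm [ -1.05  -0.45 -15.74] tcp [606.4 297.5 105.5]
```

{"api": "send_rows", "payload": {
  "rows": [0, 0, 0, -1.3, -0.4, -4, 4.5, 0, 0, 0, -1.3, -0.4, -8, 4.5, 0, 0, 0, -1.3, -0.4, -12, 4.5, 0, 0, 0, -1.3, -0.4, -15.7, 4.5, 0, 0, 0, -1.3, -0.4, -15.7, 4.5, 0, 0, 0, -1.3, -0.4, -15.7, 4.5, 0, 0, 0, -1.3, -0.4, -15.7, 4.5, 0, 0, 0, -1.3, -0.4, -15.7, 4.5]
}}

```text
t: 9.92
tcp_pos: [451.0, 311.7, 109.1]
ee_rot: [-1.204, 1.217, -1.217]
wrist_force: [-0.2, 0.2, -1.0]
grip_width: 53.5
```

```bash
python3 - <<'E'
from h import *
r.grab_frame("top");im=grab("e1"); need(449.1,310.5,54.5)
cv2.imwrite("pics/e1.png",cv2.resize(np.hstack([im["scene"][80:240,340:540],im["top"][220:380,60:260]]),None,fx=2,fy=2)[:,:,::-1])
E
```

```text
turn [ 0.    -0.011 -0.   ] cm [ 0.16  5.49 -0.16] tcp [450.7 312.1 109.4]
```

View pics/e1.png

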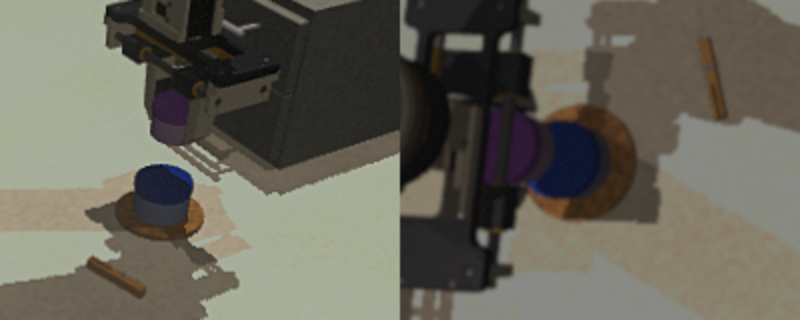

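{"api": "send_rows", "payload": {
  "rows": [0, 0, 0, 0.1, 2, -0.2, 4.5, 0, 0, 0, 0.2, 4, -0.2, 4.5, 0, 0, 0, 0.2, 5, -0.2, 4.5, 0, 0, 0, 0.2, 5.3, -0.2, 4.5, 0, 0, 0, 0.2, 5.3, -0.2, 4.5, 0, 0, 0, 0.2, 5.3, -0.2, 4.5, 0, 0, 0, 0.2, 5.3, -0.2, 4.5]
}}

```text
t: 10.65
tcp_pos: [448.3, 311.1, 57.7]
ee_rot: [-1.203, 1.215, -1.216]
wrist_force: [-0.1, -0.1, -0.1]
grip_width: 54.0
```

```bash
python3 - <<'E'
from h import *
s=r.get_state(); print(s["wrist_force"].round(1)); need(449.1,310.5,54.3,s=s)
E
```

```text
[-0.1 -0.1 -0.1]
turn [-0.001 -0.009 -0.001] cm [0.06 0.34 0.08] tcp [448.3 311.1  57.7]
```

{"api": "send_rows", "payload": {
  "rows": [0, 0, 0, 0.05, 0.2, 0.08, 4.5, 0, 0, 0, 0.05, 0.3, 0.08, 4.5, 0, 0, 0, 0.05, 0.3, 0.08, 4.5, 0, 0, 0, 0.05, 0.3, 0.08, 4.5]
}}

```text
t: 10.98
tcp_pos: [448.6, 309.8, 53.9]
ee_rot: [-1.205, 1.216, -1.216]
wrist_force: [0.2, 0.1, -1.2]
grip_width: 53.4
```

{"api": "send_rows", "payload": {
  "rows": [0, 0, 0, 0, 0.05, 0, 4.5, 0, 0, 0, 0, 0.05, 0, 4.5, 0, 0, 0, 0, 0.05, 0, 7, 0, 0, 0, 0, 0.05, 0, 9, 0, 0, 0, 0, 0.05, 0, 9, 0, 0, 0, 0, 0.05, 0, 9, 0, 0, 0, 0, 0.05, 0, 9]
}}

```text
t: 11.57
tcp_pos: [448.4, 309.8, 53.2]
ee_rot: [-1.205, 1.216, -1.216]
wrist_force: [0.7, -0.9, 0.6]
grip_width: 82.1
```

{"api": "send_rows", "payload": {
  "rows": [0, 0, 0, 0, -3, 0, 9.18, 0, 0, 0, 0, -7, 0, 9.18, 0, 0, 0, 0, -10, 0, 9.18, 0, 0, 0, 4, -10, 3, 9.18, 0, 0, 0, 8, -10, 7, 9.18, 0, 0, 0, 12, -10, 11, 9.18, 0, 0, 0, 16, -10, 14, 9.18, 0, 0, 0, 20.9, -8, 17.8, 9.18, 0, 0, 0, 20.9, -7, 17.8, 9.18, 0, 0, 0, 20.9, -7, 17.8, 9.18, 0, 0, 0, 20.9, -7, 17.8, 9.18, 0, 0, 0, 20.9, -7, 17.8, 9.18]
}}

```text
t: 12.57
tcp_pos: [625.0, 96.4, 121.8]
ee_rot: [-1.204, 1.221, -1.219]
wrist_force: [-0.2, 1.5, 0.2]
grip_width: 92.2
```

```bash
python3 - <<'E'
from h import *
r.grab_frame("top");im=grab("f1"); need(626.5,100.3,7)
lid(im,"purple",(449,309.4),48);lid(im,"pink",(626,100))
cv2.imwrite("pics/f1.png",cv2.resize(np.hstack([im["scene"][120:300,320:520],im["top"][180:360,100:300]]),None,fx=2,fy=2)[:,:,::-1])
E
```

```text
turn [ 0.    -0.006 -0.001] cm [ 0.12 11.66  0.27] tcp [623.8 101.4 123.7]
purple ['scene', 'top'] [449.  309.4] [-1.4 -0.9 -0.6 -0.9] [0.81, 0.95]
purple ['scene'] [453.5 308.9] [-0.3  0.1] [0.8]
purple ['top'] [447.6 308.3] [0. 0.] [0.94]
pink ['scene'] [630.2  98.9] [-0.2 -0.2] [0.84]
pink ['scene'] [630.2  98.9] [-0.2 -0.2] [0.84]
```

View pics/f1.png

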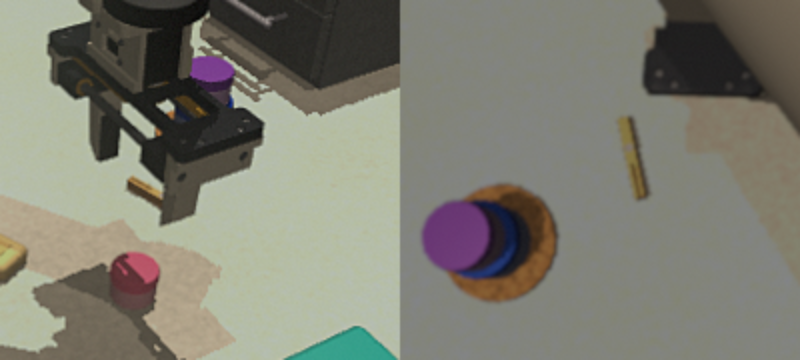

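{"api": "send_rows", "payload": {
  "rows": [0, 0, 0, 0.1, 3, 0.2, 9.18, 0, 0, 0, 0.1, 6, 0.2, 9.18, 0, 0, 0, 0.1, 9, 0.2, 9.18, 0, 0, 0, 0.1, 11.5, 0.2, 9.18, 0, 0, 0, 0.1, 11.6, 0.2, 9.18, 0, 0, 0, 0.1, 11.6, 0.2, 9.18, 0, 0, 0, 0.1, 11.6, 0.2, 9.18, 0, 0, 0, 0.1, 11.6, 0.2, 9.18]
}}

```text
t: 13.38
tcp_pos: [628.2, 99.6, 9.8]
ee_rot: [-1.202, 1.213, -1.216]
wrist_force: [-0.1, 0.3, 0.1]
grip_width: 91.6
```

{"api": "send_rows", "payload": {
  "rows": [0, 0, 0, 0, 0, 0, 3.5, 0, 0, 0, 0, 0, 0, 3.5, 0, 0, 0, 0, 0, 0, 3.5, 0, 0, 0, 0, 0, 0, 3.5, 0, 0, 0, 0, 0, 0, 3.5, 0, 0, 0, 0, 0, 0, 3.5, 0, 0, 0, 0, 0, 0, 3.5, 0, 0, 0, 0, 0, 0, 3.5, 0, 0, 0, 0, 0, 0, 3.5, 0, 0, 0, 0, 0, 0, 3.5]
}}

```text
t: 14.22
tcp_pos: [626.6, 98.2, 7.2]
ee_rot: [-1.205, 1.216, -1.216]
wrist_force: [0.1, -0.5, -0.6]
grip_width: 43.7
```

{"api": "send_rows", "payload": {
  "rows": [0, 0, 0, 0, -3, 0, 3.5, 0, 0, 0, 0, -7, 0, 3.5, 0, 0, 0, 0, -11, 0, 3.5, 0, 0, 0, 0, -14.5, 0, 3.5, 0, 0, 0, 0, -14.5, 0, 3.5, 0, 0, 0, 0, -14.5, 0, 3.5, 0, 0, 0, 0, -14.5, 0, 3.5]
}}

```text
t: 14.8
tcp_pos: [626.1, 97.7, 151.7]
ee_rot: [-1.206, 1.216, -1.216]
wrist_force: [0.2, -0.7, -1.5]
grip_width: 43.6
```

```bash
python3 - <<'E'
from h import *
s=r.get_state(); print(s["grip_width"]); need(448.5,308.9,150,s=s)
E
```

```text
43.63423276248227
turn [ 0.001 -0.009  0.001] cm [-20.96   0.16 -17.96] tcp [626.1  97.7 151.7]
```

{"api": "send_rows", "payload": {
  "rows": [0, 0, 0, -20.8, 0.2, -17.8, 3.5, 0, 0, 0, -20.8, 0.2, -17.8, 3.5, 0, 0, 0, -20.8, 0.2, -17.8, 3.5, 0, 0, 0, -20.8, 0.2, -17.8, 3.5, 0, 0, 0, -20.8, 0.2, -17.8, 3.5, 0, 0, 0, -20.8, 0.2, -17.8, 3.5, 0, 0, 0, -20.8, 0.2, -17.8, 3.5, 0, 0, 0, -20.8, 0.2, -17.8, 3.5, 0, 0, 0, -20.8, 0.2, -17.8, 3.5, 0, 0, 0, -20.8, 0.2, -17.8, 3.5, 0, 0, 0, -20.8, 0.2, -17.8, 3.5, 0, 0, 0, -20.8, 0.2, -17.8, 3.5]
}}

```text
t: 15.8
tcp_pos: [451.4, 306.1, 149.5]
ee_rot: [-1.205, 1.218, -1.218]
wrist_force: [0.2, 0.6, -0.9]
grip_width: 43.6
```

```bash
python3 - <<'E'
from h import *
for i in range(3): r.grab_frame("top")
need(448.5,306.6,95.2)
E
```

```text
turn [ 0.    -0.011  0.   ] cm [ 0.03  5.48 -0.26] tcp [451.1 306.9 150. ]
```

{"api": "send_rows", "payload": {
  "rows": [0, 0, 0, 0, 2, -0.2, 3.5, 0, 0, 0, 0, 4, -0.2, 3.5, 0, 0, 0, 0, 5, -0.2, 3.5, 0, 0, 0, 0, 5.3, -0.2, 3.5, 0, 0, 0, 0, 5.3, -0.2, 3.5, 0, 0, 0, 0, 5.3, -0.2, 3.5, 0, 0, 0, 0, 5.3, -0.2, 3.5, 0, 0, 0, 0, 5.3, -0.2, 3.5, 0, 0, 0, 0, 5.3, -0.2, 3.5, 0, 0, 0, 0, 5.3, -0.2, 3.5]
}}

```text
t: 16.78
tcp_pos: [448.8, 308.0, 97.8]
ee_rot: [-1.204, 1.215, -1.216]
wrist_force: [-0.4, -0.5, -0.6]
grip_width: 43.9
```

```bash
python3 - <<'E'
from h import *
r.grab_frame("top"); print(r.get_state()["wrist_force"])
need(448.5,306.6,93.3)
E
```

```text
[ 0.76415641 -0.28875724 -0.75687931]
turn [-0.001 -0.009 -0.   ] cm [ 0.13  0.44 -0.02] tcp [448.7 307.9  97.7]
```

{"api": "send_rows", "payload": {
  "rows": [0, 0, 0, 0.1, 0.2, 0, 3.5, 0, 0, 0, 0.1, 0.35, 0, 3.5, 0, 0, 0, 0.1, 0.4, 0, 3.5, 0, 0, 0, 0.1, 0.4, 0, 3.5, 0, 0, 0, 0.1, 0.4, 0, 3.5]
}}

```text
t: 17.25
tcp_pos: [448.4, 306.8, 93.1]
ee_rot: [-1.205, 1.216, -1.216]
wrist_force: [0.3, 0.2, -0.6]
grip_width: 43.5
```

```bash
python3 - <<'E'
from h import *
r.grab_frame("top"); print(r.get_state()["wrist_force"])
need(448.5,306.6,93.3)
E
```

```text
[-0.31129896  0.04414864 -0.54847223]
turn [ 0.    -0.009 -0.   ] cm [ 0.02 -0.02  0.01] tcp [448.4 306.8  93.1]
```

{"api": "send_rows", "payload": {
  "rows": [0, 0, 0, 0, 0, 0, 4.8, 0, 0, 0, 0, 0, 0, 6, 0, 0, 0, 0, 0, 0, 9.18, 0, 0, 0, 0, 0, 0, 9.18, 0, 0, 0, 0, 0, 0, 9.18, 0, 0, 0, 0, 0, 0, 9.18, 0, 0, 0, 0, -4, 0, 9.18, 0, 0, 0, 0, -8, 0, 9.18, 0, 0, 0, 0, -10, 0, 9.18, 0, 0, 0, 3, -10, 0, 9.18, 0, 0, 0, 7, -10, 0, 9.18, 0, 0, 0, 11, -10, 0, 9.18]
}}

```text
t: 18.3
tcp_pos: [447.3, 196.8, 193.8]
ee_rot: [-1.205, 1.213, -1.214]
wrist_force: [1.0, -0.1, 1.0]
grip_width: 92.0
```

{"api": "send_rows", "payload": {
  "rows": [0, 0, 0, 40, 0, 0, 9.18, 0, 0, 0, 40, 0, 0, 9.18, 0, 0, 0, 40, 0, 0, 9.18, 0, 0, 0, 40, 0, 0, 9.18, 0, 0, 0, 40, 0, 0, 9.18, 0, 0, 0, 40, 0, 0, 9.18, 0, 0, 0, 40, 0, 0, 9.18, 0, 0, 0, 40, 0, 0, 9.18, 0, 0, 0, 40, 0, 0, 9.18, 0, 0, 0, 40, 0, 0, 9.18, 0, 0, 0, 40, 0, 0, 9.18, 0, 0, 0, 40, 0, 0, 9.18]
}}

```text
t: 19.3
tcp_pos: [443.5, -204.7, 193.0]
ee_rot: [-1.203, 1.219, -1.218]
wrist_force: [-1.1, 0.5, -0.0]
grip_width: 92.1
```

```bash
python3 - <<'E'
from h import *
for i in range(3): r.grab_frame("top")
im=grab("g1"); lid(im,"pink",(448.5,308.7),86); lid(im,"purple",(448.5,308.7),48)
cv2.imwrite("pics/g1.png",cv2.resize(np.hstack([im["scene"][100:260,320:520],im["top"][220:380,60:260]]),None,fx=2,fy=2)[:,:,::-1])
i0={n:cv2.imread(f"pics/{n}0.png")[:,:,::-1].copy() for n in CI}
for o,g in(("cup",(441,-305)),("bottle",(633,-119))):
  for n in CI: print(o,n,locate({n:i0[n]},o,g)[0].round(1))
need(441.5,-305,120)
E
```

```text
pink ['scene', 'top'] [448.8 306.3] [-1.3 -0.8 -0.3 -1. ] [0.91, 1.04]
pink ['scene'] [452.6 306.7] [ 0. -0.] [0.9]
pink ['top'] [447.3 305.7] [0. 0.] [1.04]
purple ['scene', 'top'] [448.  303.3] [-2.4 -1.8 -1.3 -1.5] [0.76, 0.64]
purple ['scene'] [456.4 303.3] [0. 0.] [0.75]
purple ['top'] [445.7 301. ] [ 0. -0.] [0.64]
cup scene [ 441.5 -305.5]
cup top [ 441.5 -304.1]
bottle scene [ 633.7 -120.1]
bottle top [ 632.6 -118.5]
turn [-0.    -0.006  0.   ] cm [10.35  7.34 -0.2 ] tcp [ 444.1 -201.5  193.4]
```

View pics/g1.png

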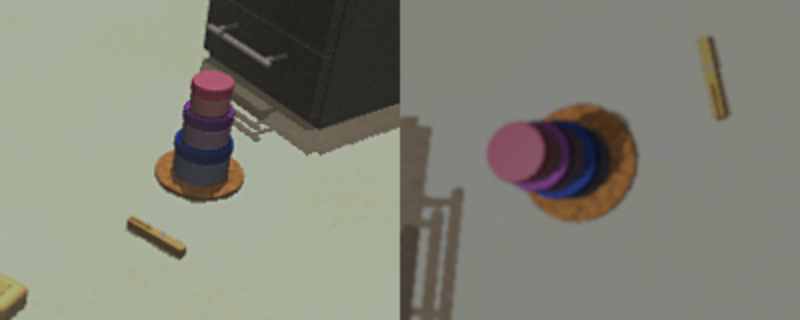

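{"api": "send_rows", "payload": {
  "rows": [0, 0, 0, 4, 2, -0.2, 9.18, 0, 0, 0, 8, 4, -0.2, 9.18, 0, 0, 0, 10.3, 8, -0.2, 9.18, 0, 0, 0, 10.3, 8, -0.2, 9.18, 0, 0, 0, 10.3, 8, -0.2, 9.18, 0, 0, 0, 10.3, 8, -0.2, 9.18, 0, 0, 0, 10.3, 10, -0.2, 9.18, 0, 0, 0, 10.3, 13, -0.2, 9.18, 0, 0, 0, 10.3, 16, -0.2, 9.18, 0, 0, 0, 10.3, 17, -0.2, 9.18, 0, 0, 0, 10.3, 17, -0.2, 9.18, 0, 0, 0, 10.3, 17, -0.2, 9.18]
}}

```text
t: 20.55
tcp_pos: [442.3, -305.0, 24.7]
ee_rot: [-1.205, 1.213, -1.215]
wrist_force: [0.8, 0.3, 0.4]
grip_width: 91.9
```

{"api": "send_rows", "payload": {
  "rows": [0, 0, 0, 0, 0, 0, 9.18, 0, 0, 0, 0, 0, 0, 9.18, 0, 0, 0, 0, 0, 0, 9.18]
}}

```text
t: 20.8
tcp_pos: [442.0, -306.8, 24.8]
ee_rot: [-1.205, 1.213, -1.218]
wrist_force: [0.2, -0.0, 0.5]
grip_width: 92.1
```

{"api": "send_rows", "payload": {
  "rows": [0, 0, 0, -0.2, 0, 0, 9.18, 0, 0, 0, -0.2, 0, 0, 9.18, 0, 0, 0, -0.2, 0, 0, 5.3, 0, 0, 0, -0.2, 0, 0, 5.3, 0, 0, 0, -0.2, 0, 0, 5.3, 0, 0, 0, -0.2, 0, 0, 5.3, 0, 0, 0, -0.2, 0, 0, 5.3, 0, 0, 0, -0.2, 0, 0, 5.3, 0, 0, 0, -0.2, 0, 0, 5.3],
  "grip_force": 15
}}

```text
t: 21.55
tcp_pos: [441.0, -304.1, 23.2]
ee_rot: [-1.205, 1.216, -1.216]
wrist_force: [1.0, 0.1, 0.1]
grip_width: 62.8
```

{"api": "send_rows", "payload": {
  "rows": [0, 0, 0, 0, -2, 0, 5.3, 0, 0, 0, 0, -5, 0, 5.3, 0, 0, 0, 0, -5, 0, 5.3, 0, 0, 0, 0, -5, 0, 5.3, 0, 0, 0, 0, -5, 4, 5.3, 0, 0, 0, 0, -5, 8, 5.3, 0, 0, 0, 0.5, -5, 12, 5.3, 0, 0, 0, 1, -5, 16, 5.3, 0, 0, 0, 1, -5, 16.3, 5.3, 0, 0, 0, 1, -5, 16.3, 5.3, 0, 0, 0, 1, -5, 16.3, 5.3, 0, 0, 0, 1, -5, 16.3, 5.3]
}}

```text
t: 22.55
tcp_pos: [601.5, -315.6, 71.9]
ee_rot: [-1.207, 1.219, -1.214]
wrist_force: [-0.0, -0.5, -0.7]
grip_width: 62.6
```

```bash
python3 - <<'E'
from h import *
for i in range(3): r.grab_frame("top")
im=grab("k1"); s=r.get_state(); print(s["grip_width"]); need(605,-315.5,31,s=s)
cv2.imwrite("pics/k1.png",cv2.resize(np.hstack([im["scene"][230:410,70:270],im["top"][140:320,420:620]]),None,fx=2,fy=2)[:,:,::-1])
E
```

```text
62.70855285247204
turn [ 0.    -0.01   0.001] cm [-0.08  4.25  0.21] tcp [ 602.9 -316.2   73.5]
```

View pics/k1.png

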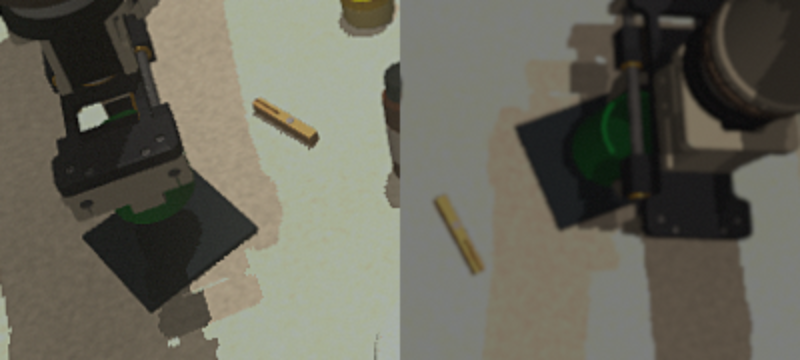

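{"api": "send_rows", "payload": {
  "rows": [0, 0, 0, -0.1, 2, 0.2, 5.3, 0, 0, 0, -0.1, 3.5, 0.2, 5.3, 0, 0, 0, -0.1, 4.1, 0.2, 5.3, 0, 0, 0, -0.1, 4.1, 0.2, 5.3, 0, 0, 0, -0.1, 4.1, 0.2, 5.3, 0, 0, 0, -0.1, 4.1, 0.2, 5.3, 0, 0, 0, -0.1, 4.1, 0.2, 5.3, 0, 0, 0, -0.1, 4.1, 0.2, 5.3]
}}

```text
t: 23.47
tcp_pos: [606.3, -314.8, 32.9]
ee_rot: [-1.205, 1.215, -1.217]
wrist_force: [0.5, 0.5, -0.3]
grip_width: 62.7
```

```bash
python3 - <<'E'
from h import *
r.grab_frame("top"); s=r.get_state(); print(s["wrist_force"].round(1)); need(605,-315.5,29.2,s=s)
E
```

```text
[ 0.7 -0.7 -0.1]
turn [-0.001 -0.009  0.   ] cm [ 0.07  0.36 -0.12] tcp [ 606.2 -314.8   32.8]
```

{"api": "send_rows", "payload": {
  "rows": [0, 0, 0, 0.05, 0.2, -0.1, 5.3, 0, 0, 0, 0.05, 0.35, -0.1, 5.3, 0, 0, 0, 0.05, 0.35, -0.1, 5.3, 0, 0, 0, 0.05, 0.35, -0.1, 5.3, 0, 0, 0, 0.05, 0.35, -0.1, 5.3, 0, 0, 0, 0.05, 0.35, -0.1, 5.3]
}}

```text
t: 24.02
tcp_pos: [604.9, -315.4, 29.0]
ee_rot: [-1.205, 1.216, -1.216]
wrist_force: [-0.4, -0.0, 2.9]
grip_width: 62.5
```

{"api": "send_rows", "payload": {
  "rows": [0, 0, 0, 0, 0, 0, 6.5, 0, 0, 0, 0, 0, 0, 7.5, 0, 0, 0, 0, 0, 0, 9.18, 0, 0, 0, 0, 0, 0, 9.18, 0, 0, 0, 0, 0, 0, 9.18, 0, 0, 0, 0, 0, 0, 9.18, 0, 0, 0, 0, -4, 0, 9.18, 0, 0, 0, 0, -8, 0, 9.18, 0, 0, 0, 0, -12, 0, 9.18, 0, 0, 0, 0, -15, 0, 9.18, 0, 0, 0, 0, -15, 0, 9.18, 0, 0, 0, 0, -15, 0, 9.18]
}}

```text
t: 25.02
tcp_pos: [606.5, -315.6, 181.6]
ee_rot: [-1.203, 1.211, -1.22]
wrist_force: [0.3, -0.3, -0.1]
grip_width: 91.9
```

```bash
python3 - <<'E'
from h import *
need(633,-119,180)
E
```

```text
turn [-0.004 -0.009  0.003] cm [-19.69   0.13   2.47] tcp [ 606.5 -315.6  181.6]
```

{"api": "send_rows", "payload": {
  "rows": [0, 0, 0, -19.6, 0, 2.5, 9.18, 0, 0, 0, -19.6, 0, 2.5, 9.18, 0, 0, 0, -19.6, 0, 2.5, 9.18, 0, 0, 0, -19.6, 0, 2.5, 9.18, 0, 0, 0, -19.6, 0, 2.5, 9.18, 0, 0, 0, -19.6, 0, 2.5, 9.18, 0, 0, 0, -19.6, 0, 2.5, 9.18, 0, 0, 0, -19.6, 0, 2.5, 9.18, 0, 0, 0, -19.6, 0, 2.5, 9.18]
}}

```text
t: 25.77
tcp_pos: [630.8, -121.6, 177.5]
ee_rot: [-1.206, 1.219, -1.217]
wrist_force: [-0.3, 0.4, 0.6]
grip_width: 92.0
```

```bash
python3 - <<'E'
from h import *
for i in range(4): r.grab_frame("top")
im=grab("m1"); need(633,-119,62)
for n in CI:
    try: x,e,a,M=locate({n:im[n]},"cup",(605,-315.5),6); print(n,x.round(1),a)
    except Exception as E: print(n,E)
cv2.imwrite("pics/m1.png",cv2.resize(np.hstack([im["scene"][200:400,70:320],im["top"][140:340,380:630]]),None,fx=1.6,fy=1.6)[:,:,::-1])
E
```

```text
turn [ 0.   -0.01  0.  ] cm [-0.13 11.66  0.15] tcp [ 631.5 -120.3  178.6]
scene [ 605.5 -316.2] [0.947428589664333]
top [ 604.  -313.7] [0.995305358380526]
```

View pics/m1.png

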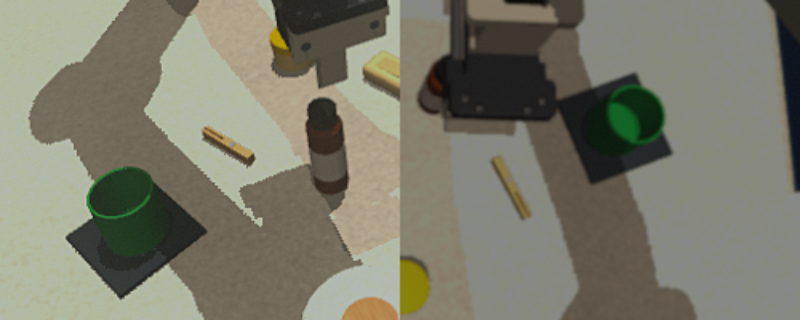

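{"api": "send_rows", "payload": {
  "rows": [0, 0, 0, -0.1, 3, 0.1, 9.18, 0, 0, 0, -0.1, 6, 0.1, 9.18, 0, 0, 0, -0.1, 9, 0.1, 9.18, 0, 0, 0, -0.1, 11, 0.1, 9.18, 0, 0, 0, -0.1, 11.6, 0.1, 9.18, 0, 0, 0, -0.1, 11.6, 0.1, 9.18, 0, 0, 0, -0.1, 11.6, 0.1, 9.18, 0, 0, 0, -0.1, 11.6, 0.1, 9.18, 0, 0, 0, -0.1, 11.6, 0.1, 9.18],
  "grip_force": 20
}}

```text
t: 26.82
tcp_pos: [634.1, -118.4, 64.7]
ee_rot: [-1.203, 1.213, -1.218]
wrist_force: [-0.1, -0.3, -0.5]
grip_width: 91.8
```

{"api": "send_rows", "payload": {
  "rows": [0, 0, 0, 0, 0, 0, 2.5, 0, 0, 0, 0, 0, 0, 2.5, 0, 0, 0, 0, 0, 0, 2.5, 0, 0, 0, 0, 0, 0, 2.5, 0, 0, 0, 0, 0, 0, 2.5, 0, 0, 0, 0, 0, 0, 2.5, 0, 0, 0, 0, 0, 0, 2.5, 0, 0, 0, 0, 0, 0, 2.5, 0, 0, 0, 0, 0, 0, 2.5, 0, 0, 0, 0, 0, 0, 2.5, 0, 0, 0, 0, 0, 0, 2.5, 0, 0, 0, 0, 0, 0, 2.5]
}}

```text
t: 27.82
tcp_pos: [632.6, -118.3, 62.7]
ee_rot: [-1.205, 1.216, -1.216]
wrist_force: [-0.2, 1.2, -0.1]
grip_width: 35.2
```

{"api": "send_rows", "payload": {
  "rows": [0, 0, 0, 0, -3, 0, 2.5, 0, 0, 0, 0, -7, 0, 2.5, 0, 0, 0, 0, -11, 0, 2.5, 0, 0, 0, 0, -11, 0, 2.5, 0, 0, 0, 0, -11, 0, 2.5, 0, 0, 0, 0, -11, 0, 2.5, 0, 0, 0, 0, -11, 0, 2.5]
}}

```text
t: 28.4
tcp_pos: [631.3, -118.6, 171.0]
ee_rot: [-1.207, 1.218, -1.214]
wrist_force: [0.0, 0.2, 0.0]
grip_width: 35.8
```

```bash
python3 - <<'E'
from h import *
s=r.get_state(); print(s["grip_width"],s["wrist_force"]); need(604.7,-315,170,s=s)
E
```

```text
35.75177611120174 [0.00395847 0.21200208 0.00576789]
turn [ 0.003 -0.009 -0.   ] cm [19.66  0.11 -2.48] tcp [ 631.3 -118.6  171. ]
```

{"api": "send_rows", "payload": {
  "rows": [0, 0, 0, 19.6, 0, -2.6, 2.5, 0, 0, 0, 19.6, 0, -2.6, 2.5, 0, 0, 0, 19.6, 0, -2.6, 2.5, 0, 0, 0, 19.6, 0, -2.6, 2.5, 0, 0, 0, 19.6, 0, -2.6, 2.5, 0, 0, 0, 19.6, 0, -2.6, 2.5, 0, 0, 0, 19.6, 0, -2.6, 2.5, 0, 0, 0, 19.6, 0, -2.6, 2.5, 0, 0, 0, 19.6, 0, -2.6, 2.5, 0, 0, 0, 19.6, 0, -2.6, 2.5]
}}

```text
t: 29.23
tcp_pos: [605.4, -311.5, 172.4]
ee_rot: [-1.206, 1.214, -1.212]
wrist_force: [1.0, -0.8, -0.1]
grip_width: 35.6
```

```bash
python3 - <<'E'
from h import *
for i in range(4): r.grab_frame("top")
im=grab("n1"); need(604.7,-315,90)
cv2.imwrite("pics/n1.png",cv2.resize(np.hstack([im["scene"][200:400,30:280],im["top"][140:340,380:630]]),None,fx=1.6,fy=1.6)[:,:,::-1])
E
```

```text
turn [-0.    -0.008  0.   ] cm [ 0.13  8.29 -0.04] tcp [ 605.1 -313.7  172.9]
```

View pics/n1.png

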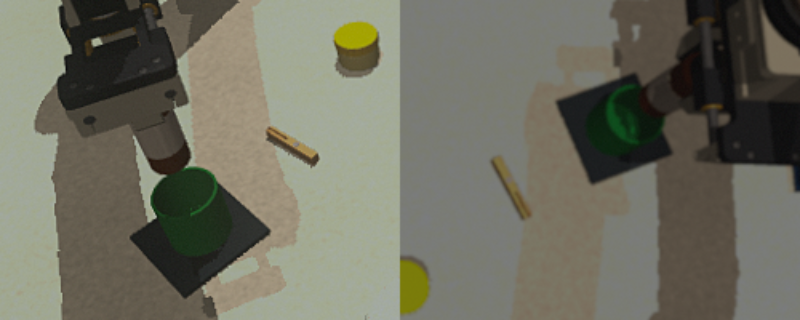

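```bash
python3 - <<'E'
from h import *
out=[]
for n,(a,b) in(("scene",(220,80)),("top",(140,420))):
    im=cv2.imread(f"pics/{n}_n1.png"); im=cv2.resize(im[a:a+120,b:b+120],None,fx=3.3,fy=3.3,interpolation=cv2.INTER_CUBIC)
    for z0,o,c in((110,"bottle",(0,255,255)),(6,"cup",(255,255,255))):
        segs=SH[o] if o=="cup" else [(36,0),(36,50)]
        h=cv2.convexHull(((proj(n,cyl(605,-314 if o=="bottle" else -315,z0,segs))-[b,a])*3.3).astype(np.float32)); cv2.polylines(im,[h.astype(int)],True,c,1)
    out.append(np.clip(im*1.5,0,255).astype(np.uint8))
cv2.imwrite("pics/n2.png",np.hstack(out))
E
```

```text
(no output)
```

View pics/n2.png

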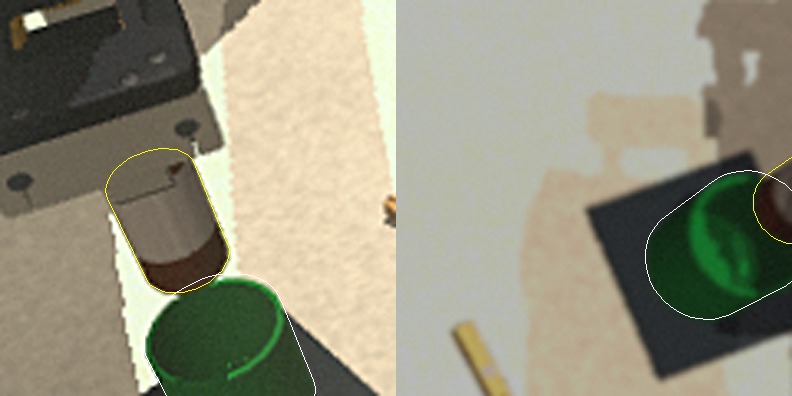

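{"api": "send_rows", "payload": {
  "rows": [0, 0, 0, 0.1, 2, 0, 2.5, 0, 0, 0, 0.1, 4, 0, 2.5, 0, 0, 0, 0.1, 6, 0, 2.5, 0, 0, 0, 0.1, 8, 0, 2.5, 0, 0, 0, 0.1, 9.5, 0, 2.5, 0, 0, 0, 0.1, 9.5, 0, 2.5, 0, 0, 0, 0.1, 9.5, 0, 2.5, 0, 0, 0, 0.1, 9.5, 0, 2.5, 0, 0, 0, 0.1, 9.5, 0, 2.5, 0, 0, 0, 0.1, 9.5, 0, 2.5]
}}

```text
t: 30.37
tcp_pos: [605.9, -315.5, 79.4]
ee_rot: [-1.204, 1.214, -1.218]
wrist_force: [0.8, -1.2, -0.7]
grip_width: 35.4
```

```bash
python3 - <<'E'
from h import *
r.grab_frame("top"); s=r.get_state(); print(s["wrist_force"].round(1)); need(604.7,-315,72.7,s=s)
E
```

```text
[-0.   0.1 -0.5]
turn [-0.002 -0.009  0.001] cm [-0.05  0.64 -0.1 ] tcp [ 605.7 -315.5   79.1]
```

{"api": "send_rows", "payload": {
  "rows": [0, 0, 0, 0, 0.3, -0.1, 2.5, 0, 0, 0, 0, 0.5, -0.1, 2.5, 0, 0, 0, 0, 0.6, -0.1, 2.5, 0, 0, 0, 0, 0.6, -0.1, 2.5, 0, 0, 0, 0, 0.6, -0.1, 2.5, 0, 0, 0, 0, 0.6, -0.1, 2.5, 0, 0, 0, 0, 0.6, -0.1, 2.5]
}}

```text
t: 31.0
tcp_pos: [604.1, -315.4, 72.5]
ee_rot: [-1.205, 1.215, -1.217]
wrist_force: [-1.8, 0.2, 5.8]
grip_width: 35.5
```

{"api": "send_rows", "payload": {
  "rows": [0, 0, 0, 0, 0, 0, 3.9, 0, 0, 0, 0, 0, 0, 5, 0, 0, 0, 0, 0, 0, 9, 0, 0, 0, 0, 0, 0, 9, 0, 0, 0, 0, 0, 0, 9, 0, 0, 0, 0, 0, 0, 9, 0, 0, 0, 0, 0, 0, 9, 0, 0, 0, 0, 0, 0, 9, 0, 0, 0, 0, -4, 0, 9, 0, 0, 0, 0, -8, 0, 9, 0, 0, 0, 0, -12, 0, 9, 0, 0, 0, 0, -15, 0, 9]
}}

```text
t: 32.0
tcp_pos: [604.9, -315.0, 225.4]
ee_rot: [-1.204, 1.213, -1.218]
wrist_force: [2.6, -0.7, -0.3]
grip_width: 90.0
```

{"api": "send_rows", "payload": {
  "rows": [0, 0, 0, -4, 0, -4, 9, 0, 0, 0, -8, 0, -8, 9, 0, 0, 0, -12, 0, -10, 9, 0, 0, 0, -16, 0, -12, 9, 0, 0, 0, -20, 0, -14, 9, 0, 0, 0, -22, 0, -14, 9, 0, 0, 0, -22, 0, -14, 9, 0, 0, 0, -22, 0, -14, 9, 0, 0, 0, -22, 0, -14, 9]
}}

```text
t: 32.75
tcp_pos: [466.1, -93.6, 222.3]
ee_rot: [-1.206, 1.213, -1.216]
wrist_force: [-0.5, -1.4, -0.3]
grip_width: 89.9
```

```bash
python3 - <<'E'
from h import *
im=grab("z"); im0=cv2.imread("pics/top0.png")[:,:,::-1].copy()
for n in CI:
    try: print(n,locate({n:im[n]},"cup",(604.7,-315),6)[0].round(1))
    except Exception as e: print(n,e)
cv2.imwrite("pics/z.png",np.hstack([cv2.resize(im[n],(400,300)) for n in CI])[:,:,::-1])
cv2.imwrite("pics/z.png",np.vstack([cv2.resize(im["top"][150:370],(800,275)),cv2.resize(im["scene"][150:400],(800,312))])[:,:,::-1])
E
```

```text
scene [ 606.9 -315.7]
top need at least one array to concatenate
```

View pics/z.png

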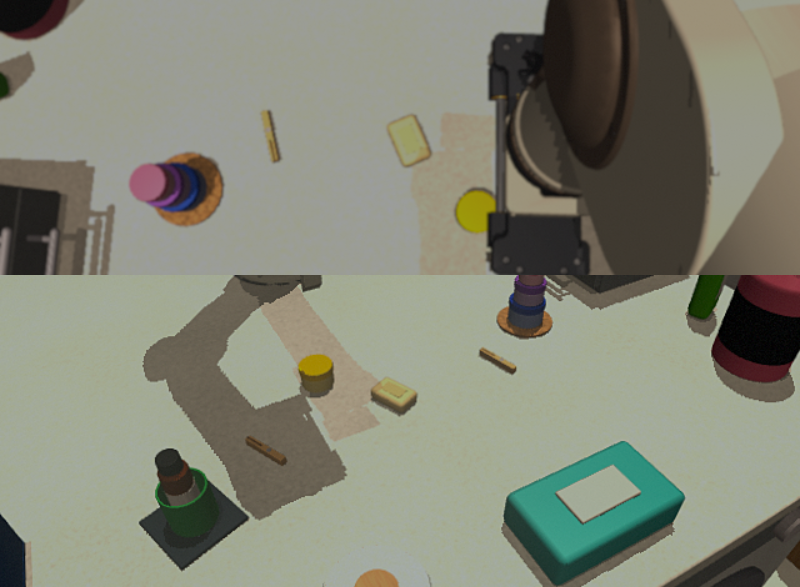

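```bash
python3 -c "
from cell import r
print(r.hand_in(), r.get_state()['t'])"
```

```text
the job is handed in; nothing more can be done
the job is handed in; nothing more can be done
```

The job was done in the order asked and handed in after about 33 s of the 144 s. The blue, purple and pink pots are stacked on the cork coaster. The green cup is on the square coaster with the brown bottle standing inside it.

- **Stack:** The last pictures show it upright. The top camera put the purple pot about 1 mm from the coaster centre. It put the pink pot about 2.5 mm off the purple one in y, within measuring error, so I left it.
- **Blue pot:** It sits about 2 to 4 mm off the coaster centre in y, depending on the estimate.
- **Cup and bottle:** The cup measured within about 2 mm of the coaster centre before the bottle went in. Afterwards only the side (scene) camera could see it, because the arm blocked the top camera. That view showed the bottle and cup upright.
- **Other objects:** The yellow pot and soap were never touched and look unmoved, but I did not re-measure them.
- **Disagreement:** The two cameras differed by up to about 8 mm on the square coaster and 3 to 5 mm on the round coaster and most pots. I mostly trusted the top camera, which agreed better with where the arm had put things.

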